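# Make up the oil-immersion kit and the culture kit

### The arm

A 7-joint arm with a two-finger parallel gripper is mounted at the origin on a cart in front of the work surface, level with it; the furniture and walls round the work are solid. World frame = base frame: x ahead of the robot, y to its left, z up, the work surface at z = 0. Lengths are in m, angles in rad, forces in N, time in s.
With the tool pointing down it reaches from about 0.4 to 0.85 m from the base axis. Payload 4.5 kg.
Tool frame: the origin (TCP) lies where the fingers leave the gripper's body, on its centre line; the fingertips stand 64 mm ahead of it and the grasp point (between the pads) lies 45 mm ahead of it; z points along the fingers, y is the line along which they close (so a half turn about z gives the same grasp; the last joint's range is limited). The gripper opens to 88 mm and grips with 3 to 60 N. Pads are 18 mm wide; open, the fingers measure 123 mm over their backs; the gripper's body (75 mm by 187 mm) begins 45 mm behind the grasp point.
Start: joints at [-1.274, 0.689, -0.195, 1.565, 0.157, 0.902, -0.215], TCP at [0.162, 0.604, 0.303] pointing down, gripper open.
Joint ranges: [-3.01, 3.01], [-0.46, 2.08], [-1.47, 1.51], [0.13, 2.56], [-1, 4.14], [0.04, 2.09], [-2.66, 2.66]. Speed limits (rad/s): [2.57, 2.57, 3.14, 3.14, 3.14, 3.14, 3.14].

### API

Orientations are given as a unit quaternion [x, y, z, w].
In Python, from plant import r gives the robot as it stands.
- The arm moves only by the tool play_rows, never from a script. Its arguments are lists of equal length, an entry for each row: "translation": the shift along the tool's x, y, z in m, a list of three; "delta_rot": the turn, a rotation vector about the tool's x, y, z in degrees, a list of three; "grip": the opening, from -1 (shut) to 1 (fully open). In form: {"translation": [[x, y, z], ...], "delta_rot": [[rx, ry, rz], ...], "grip": [grip, ...]}. A call has 1 to 20 rows; each row shifts and turns the commanded pose from where the row before left it, along the tool's axes as they then stand; what a row does not reach is not made up. A row lasts 1/8 s, in which the tool goes at most 62.5 mm and 10.7 degrees, less where a joint would pass 70% of its speed; a pose out of reach is approached as far as the arm can. A call with a gripper value outside its range is refused whole. The fingers move at their own pace and stop on an object; "squeeze" is the grip in N (left out, the last holds). Time passes only in rows, so rows that do not move let the fingers close. It gives the time, the measured TCP pose, the force, the opening and the grip force at its end, in the units of the state.
- r.get_state(): the state, without advancing time (a new reading comes with each control period).
- r.snapshot(name): name is "scene" or "side" or "wrist"; returns the picture (400x640x3 uint8, blue, green, red); there is no depth.
- r.get_calibration(name): a dict with "intrinsics" (3x3 intrinsics, pixels), "eye" and "rotation" of the camera in the world. Camera axes: x right, y up, looking along -z (the intrinsics and any distortion apply to the point x, -y, -z); pixel columns grow to the right and rows downward; lengths in m; the calibration is good to about 2 mm. A picture is of the moment at which its call begins: read the wrist's pose just before it. get_calibration takes no time and is no camera call; for the wrist camera it gives the pose at the moment of the call.
- r.finish_job(): hands the job in; it is judged then, once.
Trained networks look in the newest picture that a camera, given by its name, has taken for a name from the list of things; names that differ only in an ending like _2 or _b are one class to them, and where a whole thing is asked for, a point or a joint stands for the part that bears it (a point fixed in the world has none). Each returns a list of dicts, best first, with "confidence" (0 to 1); they miss things now and then, are a little off and sometimes report something else, mostly with a low value. They report only what shows in the picture. A call takes as long as a camera call.
- r.look_for(camera, target): "point" ([x, y, z] in m, in world coordinates, good to about 4 mm: the middle of the surface that is visible of it).
- r.silhouettes(camera, target): "pixels" (400x640 bool, what is visible of it).
The state is a dict: "clock": time; "q": joint angles; "qd": joint speeds; "joint_torque": joint torques, N m; "tool_pos": TCP position; "eef_rot": TCP orientation; "contact_force": force on the tool from outside, world axes, zero at the start; "moment": the same for the moment, N m; "opening": opening from 0.0 (shut) to 1.0 (fully open); "finger_force": force on a finger pad.
Only numpy, scipy, OpenCV 4.12 (cv2) and the standard library are available. Lean on these libraries where they do the work, as an engineer would, in place of code of your own. Each camera call takes 0.05 s, during which the arm holds its last target. There are 200 camera calls.

### The job

Make up two kits from the stock on the worktop: the amber oil bottle and the cream-and-black objective can go into the yellow tray, the pink medium bottle and the small white bottle with the blue cap go into the blue tray. Stand one thing in each pocket, upright on the pocket's floor, either pocket of its tray; never lay or knock anything over on the way, and leave the grey dust blower where it lies.

Things in the scene. Friction and masses are not known exactly. Their poses are not given: they have to be found in the camera images.
- oil: amber-brown bottle with black cap, 46 mm diameter, 95 mm high with its cap (fixed); straight body, good to grip from 15 to 60 mm up. Loose, upright, 85 to 150 g. Origin: centre of its underside; z up
- can: objective can, a plain cylinder, cream above and black below, 40 mm diameter, 61 mm high, can be gripped anywhere on its height. Loose, upright, 65 to 115 g. Origin: centre of its underside; z up
- medium: pink bottle with white cap, 42 mm diameter, 87 mm high with its cap (fixed); straight body, good to grip from 15 to 55 mm up. Loose, upright, 60 to 110 g. Origin: centre of its underside; z up
- buffer: small white bottle with blue cap, 34 mm diameter, 65 mm high with its cap (fixed); straight body, good to grip from 10 to 40 mm up. Loose, upright, 45 to 80 g. Origin: centre of its underside; z up
- tray_blue: fixed blue plastic kit tray, 70 x 142 mm, rim 14 mm high. Two square pockets, 62 mm wide inside, side by side along the tray's y axis (the long one): pocket centres at y = +36 mm and y = -36 mm, x = 0, each marked by a white dot; pocket floor 4 mm up; a 10 mm wide bar, as high as the rim, parts them. Origin: centre of the underside, on the worktop; z up
- tray_yellow: fixed yellow plastic kit tray, 70 x 142 mm, rim 14 mm high. Two square pockets, 62 mm wide inside, side by side along the tray's y axis (the long one): pocket centres at y = +36 mm and y = -36 mm, x = 0, each marked by a white dot; pocket floor 4 mm up; a 10 mm wide bar, as high as the rim, parts them. Origin: centre of the underside, on the worktop; z up
- blower: dust blower lying on the worktop, belongs to no kit: dark grey rubber bulb 42 mm across, 44 mm high, with a thin red nozzle, 107 mm long in all. Loose; not to be moved. Origin: under its middle; its y axis runs from the nozzle to the bulb (bulb centre at y = +23 mm)
- obstacle (a point): top of the fixed black micromanipulator that stands in the middle of the worktop (a point at x 0.53, y -0.09, z 0.38 m, always). It fills about x 0.43 to 0.60, y -0.17 to 0 m and rises to this height: carry things past it on the robot's side (tool at x 0.36 m while y is -0.12 to -0.08 m, 0.25 m up) or above it. The injector on the near left plate is 0.20 m high, the microscope begins at x 0.52 m

How it is judged:
By the outcome, as a careful person would: the job done as asked, in the order asked, and still so for the second after the job is handed in, with the robot touching nothing.
It also fails if it takes over 128 s, if anything falls off the work surface, if the arm or the gripper's body presses on something with over 40 N, if the wrist force passes 120 N, or if a joint passes its speed limit or range.

## Working session

There is one attempt and no reset: what is moved stays moved. The work goes in short steps, Python scripts to look and compute and a tool call to move; the robot and the scene stay as the last step left them, time stands still between calls to the robot, and variables do not carry over. Pictures are saved under pics/ and viewed, at most 14 in all, crops included, and the job is handed in when it is done.

Besides the shell and the picture viewer there is one more tool, called after "Emit:" in YAML: its name, and indented under it one key for each argument. play_rows: Moves the arm, as the interface text tells. Its arguments: {"type":"object","properties":{"translation":{"type":"array","items":{"type":"array","items":{"type":"number"}}},"delta_rot":{"type":"array","items":{"type":"array","items":{"type":"number"}}},"grip":{"type":"array","items":{"type":"number"}},"squeeze":{"type":"number"}},"required":["translation","delta_rot","grip"]}

```bash
mkdir -p pics; ls
cat > h.py <<'E'
from plant import r
import numpy as np, cv2
from scipy.spatial.transform import Rotation as R
N=["oil","can","medium","buffer","tray_blue","tray_yellow","blower"]
E
python3 - <<'E'
from h import *
s=r.get_state(); print({k:np.round(s[k],3).tolist() for k in s})
for c in ["scene","side"]:
    cv2.imwrite(f"pics/{c}0.png",r.snapshot(c))
    k=r.get_calibration(c); print(c,k['eye'],np.round(k['rotation'],3).tolist(),k['intrinsics'])
    for n in N:
        for d in r.look_for(c,n)[:2]: print(c,n,np.round(d['point'],3),round(d['confidence'],2))
E
```

```text
pics
{'clock': 0.0, 'q': [-1.274, 0.69, -0.194, 1.566, 0.157, 0.902, -0.215], 'qd': [-0.002, -0.001, 0.0, -0.0, -0.0, 0.002, -0.001], 'joint_torque': [0.0, -52.758, -1.267, -15.343, -0.053, 0.007, 0.0], 'tool_pos': [0.162, 0.603, 0.302], 'eef_rot': [0.131, 0.991, -0.001, -0.0], 'contact_force': [0.113, -0.704, -0.827], 'moment': [-0.005, 0.015, 0.021], 'finger_force': 0.0, 'opening': 1.004}
scene [ 0.21874277 -0.60170242  1.11017945] [0.319, -0.071, -0.202, 0.923] [[466.53773771   0.         319.27660458]
 [  0.         466.53773771 202.76613386]
 [  0.           0.           1.        ]]
scene oil [0.451 0.162 0.064] 0.66
scene can [0.428 0.025 0.059] 0.7
scene can [ 0.596 -0.274  0.063] 0.61
scene medium [0.429 0.024 0.062] 0.86
scene buffer [0.484 0.096 0.044] 0.54
scene buffer [ 0.469 -0.288  0.004] 0.47
scene tray_blue [ 0.467 -0.285  0.006] 0.9
scene blower [ 0.39  -0.106  0.032] 0.72
side [0.11600071 0.55205436 1.29702216] [-0.084, 0.252, 0.92, -0.287] [[424.78696823   0.         317.46767475]
 [  0.         424.78696823 204.81847875]
 [  0.           0.           1.        ]]
side oil [0.446 0.184 0.066] 0.62
side can [ 0.599 -0.259  0.05 ] 0.43
side medium [0.429 0.039 0.062] 0.55
side buffer [0.476 0.114 0.05 ] 0.53
side tray_blue [ 0.463 -0.29   0.004] 0.81
side tray_yellow [0.418 0.308 0.005] 0.7
side blower [ 0.389 -0.09   0.036] 0.7
```

View pics/scene0.png

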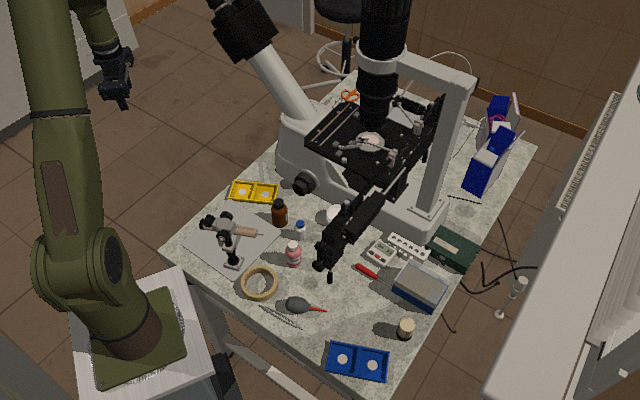

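View pics/side0.png

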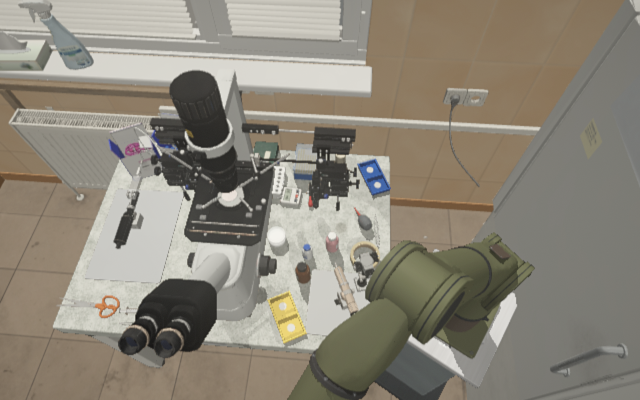

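The scene picture shows the yellow tray at (253,191), oil (280,213), buffer (300,230), medium (293,254), blower (300,305), can (405,328), blue tray (358,362) and injector about (230,240). The side picture agrees. Next I fit the models to the silhouettes in both views.

```bash
cat >> h.py <<'E'
from scipy.optimize import least_squares
CYL=dict(oil=(.023,.095),can=(.020,.061),medium=(.021,.087),buffer=(.017,.065))
def proj(k,P):
    c=R.from_quat(k['rotation']).inv().apply(np.asarray(P)-k['eye']) if np.ndim(k['rotation'])==1 else (np.asarray(P)-k['eye'])@np.asarray(k['rotation'])
    K=np.asarray(k['intrinsics']); u=np.c_[c[:,0],-c[:,1],-c[:,2]]@K.T
    return u[:,:2]/u[:,2:]
a=np.linspace(0,2*np.pi,40,endpoint=False)
def model(n,p):
    if n in CYL:
        ra,h=CYL[n]; q=np.r_[[[ra*np.cos(t),ra*np.sin(t),0] for t in a],[[ra*np.cos(t)*(1 if n=='can' else .6),ra*np.sin(t)*(1 if n=='can' else .6),h] for t in a],[[ra*np.cos(t),ra*np.sin(t),h*(1 if n=='can' else .7)] for t in a]]
        return q+p[:3]
    q=np.array([[x,y,z] for x in(-.035,.035) for y in(-.071,.071) for z in(0,.014)])
    return R.from_euler('z',p[3]).apply(q)+p[:3]
D=np.array([[np.cos(t),np.sin(t)] for t in np.linspace(0,2*np.pi,24,endpoint=False)])
def fit(n,views,p0):
    # views: (calib, mask); match support function of the hull
    S=[]
    for k,m in views:
        nl,lab,st,_=cv2.connectedComponentsWithStats(m.astype(np.uint8)); i=1+np.argmax(st[1:,4])
        y,x=np.nonzero(lab==i); S.append((np.c_[x,y]@D.T).max(0)+.5*np.abs(D).sum(1)*.8)
    def f(p): return np.concatenate([(proj(k,model(n,p))@D.T).max(0)-s for (k,_),s in zip(views,S)])
    o=least_squares(f,p0,loss='soft_l1',x_scale=[.01,.01,.01,.1][:len(p0)]); return o.x,np.sqrt(np.mean(o.fun**2))
def pix2z(k,uv,z):
    d=np.linalg.inv(k['intrinsics'])@[uv[0],uv[1],1]; d=R.from_quat(k['rotation']).apply([d[0],-d[1],-d[2]])
    return k['eye']+d*(z-k['eye'][2])/d[2]
E
python3 - <<'E'
from h import *
K={c:r.get_calibration(c) for c in("scene","side")}
for c in K: r.snapshot(c)
P0=dict(oil=[.448,.17,0],can=[.597,-.267,0],medium=[.429,.03,0],buffer=[.48,.105,0],tray_blue=[.465,-.287,0,0],tray_yellow=[.418,.308,0,0])
for n in P0:
    V=[]
    for c in K:
        for d in r.silhouettes(c,n):
            y,x=np.nonzero(d['pixels'])
            print(n,c,round(d['confidence'],2),x.min(),x.max(),y.min(),y.max(),len(x))
            q=proj(K[c],[P0[n][:3]])[0]
            if np.hypot(x.mean()-q[0],y.mean()-q[1])<25: V.append((K[c],d['pixels'])); break
    for v in [[w] for w in V]+[V]:
        if v: 
            p,e=fit(n,v,P0[n]); print(n,np.round(p,4),round(e,2))
print(pix2z(K['scene'],(225,215),.2),pix2z(K['scene'],(258,234),.12),pix2z(K['scene'],(233,262),0.02))
E
```

```text
oil scene 0.87 271 287 197 227 434
oil side 0.82 296 309 262 281 222
oil [0.4463 0.1543 0.0306] 0.42
oil [ 0.4833  0.1374 -0.114 ] 0.26
oil [0.4518 0.1733 0.0044] 0.73
can side 0.5 335 345 154 162 89
can [ 0.7752 -0.5611 -0.4444] 1.25
can [ 0.7752 -0.5611 -0.4444] 1.25
medium scene 0.82 285 300 240 267 361
medium side 0.74 326 338 232 251 222
medium [0.4342 0.0279 0.0118] 0.29
medium [0.4335 0.0347 0.0084] 0.33
medium [0.4354 0.0327 0.0036] 0.34
buffer scene 0.7 293 305 219 240 242
buffer [0.4713 0.0672 0.0599] 0.38
buffer [0.4713 0.0672 0.0599] 0.38
tray_blue scene 0.56 326 389 340 382 1963
tray_blue side 0.78 358 389 159 194 690
tray_blue [ 0.465  -0.2892  0.0094  0.9415] 0.35
tray_blue [ 0.4779 -0.317  -0.0446  0.9408] 0.4
tray_blue [ 0.4665 -0.2871  0.0018  0.9392] 0.59
tray_yellow scene 0.61 228 278 179 203 971
tray_yellow side 0.96 268 306 291 342 1165
tray_yellow [ 0.4217  0.3275 -0.0184  0.998 ] 0.52
tray_yellow [4.1610e-01 3.0740e-01 6.0000e-04 1.0216e+00] 0.43
tray_yellow [0.4165 0.3083 0.0041 1.0124] 0.64
[0.29613349 0.10840308 0.2       ] [0.36125987 0.07725889 0.12      ] [0.28277976 0.08789203 0.02      ]
```

Emit:
play_rows:
  translation:
    - [0,0,-0.03]
    - [0,0,-0.04]
    - [0,0,-0.04]
    - [-0.025,-0.024,0]
    - [-0.04,-0.04,0]
    - [-0.04,-0.04,0]
    - [-0.04,-0.04,0]
    - [-0.04,-0.04,0]
    - [-0.04,-0.04,0]
    - [-0.04,-0.04,0]
    - [-0.04,-0.04,0]
    - [-0.035,-0.027,0]
    - [-0.022,-0.02,0]
    - [0,0,0]
    - [0,0,0]
  delta_rot:
    - [0,0,0]
    - [0,0,0]
    - [0,0,0]
    - [0,0,0]
    - [0,0,0]
    - [0,0,0]
    - [0,0,0]
    - [0,0,0]
    - [0,0,0]
    - [0,0,0]
    - [0,0,0]
    - [0,0,0]
    - [0,0,0]
    - [0,0,0]
    - [0,0,0]
  grip: [1,1,1,1,1,1,1,1,1,1,1,1,1,1,1]
  squeeze: 20

```text
clock: 3.38
tool_pos: [0.4201, 0.1717, 0.4128]
eef_rot: [0.13, 0.991, 0.0, -0.0]
contact_force: [-0.3, 1.2, 0.0]
opening: 1.0
finger_force: 0.0
```

Run:
```python
from h import *
s=r.get_state(); k=r.get_calibration("wrist"); cv2.imwrite("pics/w1.png",r.snapshot("wrist"))
print(s['clock'],s['tool_pos'],s['eef_rot'],k)
P0=dict(oil=[.452,.173,0],medium=[.435,.033,0],buffer=[.475,.10,0],tray_yellow=[.4165,.308,0.002,1.012])
for n in P0:
    for d in r.silhouettes("wrist",n)[:2]:
        y,x=np.nonzero(d['pixels']); p,e=fit(n,[(k,d['pixels'])],P0[n])
        print(n,round(d['confidence'],2),x.min(),x.max(),y.min(),y.max(),np.round(p,4),round(e,2))
```

```text
3.375 [0.42010744 0.17168204 0.41276775] [ 1.30275686e-01  9.91477688e-01  4.34493681e-04 -2.24133535e-04] {'intrinsics': array([[335.80532107,   0.        , 318.94220246],
       [  0.        , 335.80532107, 200.92654074],
       [  0.        ,   0.        ,   1.        ]]), 'eye': array([0.35380323, 0.18874469, 0.49517107]), 'rotation': array([-0.1078505 , -0.08348673,  0.60360227,  0.78553328])}
oil 0.96 310 345 160 202 [0.4482 0.1748 0.0175] 0.3
medium 0.71 207 246 176 214 [ 0.4369  0.0323 -0.002 ] 0.34
buffer 0.62 273 298 197 229 [0.4826 0.1061 0.0136] 0.43
tray_yellow 0.68 371 457 70 184 [0.4168 0.3065 0.0094 1.0129] 0.4
```

View pics/w1.png

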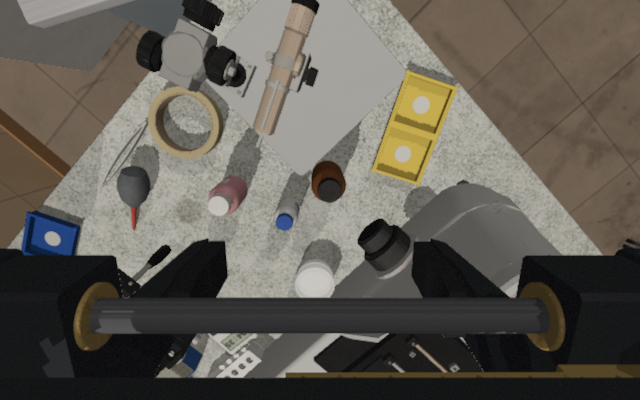

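The wrist view shows oil (330,182), buffer (286,213), medium (225,196), yellow pockets (403,153) and (421,104), blower (133,190), and the injector arm from (300,15) to its tip at (262,135). I now combine the views and triangulate the injector.

Run:
```python
from h import *
cs=("wrist","scene","side"); K={c:r.get_calibration(c) for c in cs}
for c in cs: r.snapshot(c)
P0=dict(oil=[.449,.174,0],medium=[.436,.033,0],buffer=[.481,.105,0],tray_yellow=[.4167,.307,0.002,1.012],tray_blue=[.4665,-.2871,0.002,.939],can=[.598,-.267,0])
for n in P0:
    V=[];u=[]
    for c in cs:
        if c=='wrist' and n in('tray_blue','can'): continue
        q=proj(K[c],[P0[n][:3]])[0]
        for d in r.silhouettes(c,n):
            y,x=np.nonzero(d['pixels'])
            if np.hypot(x.mean()-q[0],y.mean()-q[1])<30: V.append((K[c],d['pixels']));u.append((c,len(x))); break
    if V: p,e=fit(n,V,P0[n]); print(n,u,np.round(p,4),round(e,2))
def tri(o):
    A=0;b=0
    for c,uv in o:
        e=K[c]['eye'];d=pix2z(K[c],uv,0)-e;d/=np.linalg.norm(d);M=np.eye(3)-np.outer(d,d);A=A+M;b=b+M@e
    p=np.linalg.solve(A,b);return p,[np.round(proj(K[c],[p])[0]-uv,1) for c,uv in o]
print("tip",tri([("wrist",(262,133)),("scene",(257,234))]))
print("rear",tri([("wrist",(301,12)),("scene",(206,222))]))
for p in([.36,.15,.12],[.39,.13,.12],[.45,.174,.095]): print(p,proj(K['scene'],[p]))
im=cv2.imread("pics/scene0.png")[150:350,180:430]; cv2.imwrite("pics/c0.png",cv2.resize(im,(750,600),interpolation=2))
```

```text
oil [('wrist', 1144), ('scene', 418), ('side', 281)] [0.4516 0.1744 0.0018] 0.41
medium [('wrist', 1164), ('scene', 358), ('side', 214)] [0.436  0.0334 0.0025] 0.39
buffer [('wrist', 603), ('scene', 193), ('side', 131)] [0.4857 0.1044 0.0028] 0.5
tray_yellow [('wrist', 5549), ('scene', 937), ('side', 1092)] [0.4178 0.3084 0.0037 1.0142] 0.94
tray_blue [('scene', 1991), ('side', 676)] [ 0.4655 -0.287   0.0022  0.9426] 0.7
can [('scene', 392)] [ 0.5969 -0.2775  0.0171] 0.39
tip (array([0.3661619 , 0.11230868, 0.07049152]), [array([-0. , -0.2]), array([ 0.1, -0. ])])
rear (array([0.25241882, 0.19554055, 0.08639813]), [array([ 0. , -0.5]), array([0.2, 0. ])])
[0.36, 0.15, 0.12] [[248.08368262 213.5234288 ]]
[0.39, 0.13, 0.12] [[261.36252998 215.23942886]]
[0.45, 0.174, 0.095] [[277.04002204 201.79609347]]
```

View pics/c0.png

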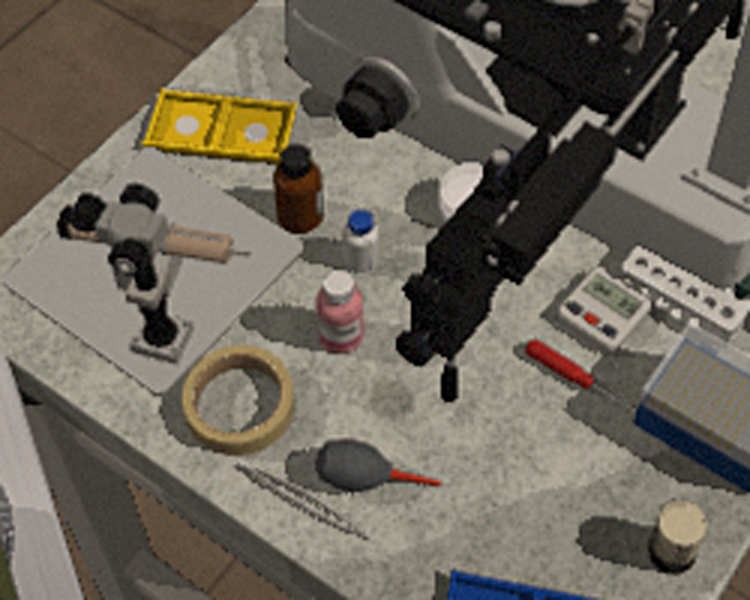

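Everything sits at z≈0 (2–4 mm measured), as it should. I take the oil first.

Emit:
play_rows:
  translation:
    - [-0.029,0.011,0]
    - [0,0,0.03]
    - [0,0,0.045]
    - [0,0,0.045]
    - [0,0,0.045]
    - [0,0,0.045]
    - [0,0,0.04]
    - [0,0,0.03]
    - [0,0,0.02]
    - [0,0,0.018]
    - [0,0,0]
    - [0,0,0]
    - [0,0,0]
    - [0,0,0]
    - [0,0,0]
    - [0,0,0]
    - [0,0,0]
  delta_rot:
    - [0,0,0]
    - [0,0,0]
    - [0,0,0]
    - [0,0,0]
    - [0,0,0]
    - [0,0,0]
    - [0,0,0]
    - [0,0,0]
    - [0,0,0]
    - [0,0,0]
    - [0,0,0]
    - [0,0,0]
    - [0,0,0]
    - [0,0,0]
    - [0,0,0]
    - [0,0,0]
    - [0,0,0]
  grip: [1,1,1,1,1,1,1,1,1,1,1,1,-1,-1,-1,-1,-1]
  squeeze: 20

```text
clock: 6.7
tool_pos: [0.4518, 0.174, 0.0948]
eef_rot: [0.131, 0.991, 0.0, 0.0]
contact_force: [0.4, 0.5, 2.4]
opening: 0.503
finger_force: 20.0
```

Run:
```python
from h import *
p=np.array([.4178,.3084]);K={c:r.get_calibration(c) for c in("scene","side")}
for n,p,y in(("Y",[.4178,.3084],1.0142),("B",[.4655,-.287],.9426)):
    for s in(.036,-.036): 
        q=np.r_[np.array(p)+s*np.array([-np.sin(y),np.cos(y)]),.004]; print(n,np.round(q,4),[np.round(proj(K[c],[q])[0]) for c in K])
# knob
def tri(o):
    A=0;b=0
    for e,d in o:
        d=d/np.linalg.norm(d);M=np.eye(3)-np.outer(d,d);A=A+M;b=b+M@e
    return np.linalg.solve(A,b)
w=dict(intrinsics=np.array([[335.805,0,318.942],[0,335.805,200.927],[0,0,1]]),eye=np.array([0.3538,0.18874,0.49517]),rotation=[-0.10785,-0.083487,0.603602,0.785533])
f=lambda k,uv:(k['eye'],pix2z(k,uv,0)-k['eye'])
print("knob",tri([f(w,(372,238)),f(K['scene'],(298,186))]))
for uv in((403,153),(421,104)): print("dot",pix2z(w,uv,.004))
print(pix2z(w,(52,240),.004))
```

```text
Y [0.3872 0.3274 0.004 ] [array([242., 191.]), array([290., 327.])]
Y [0.4484 0.2894 0.004 ] [array([265., 194.]), array([282., 306.])]
B [ 0.4364 -0.2658  0.004 ] [array([342., 359.]), array([377., 185.])]
B [ 0.4946 -0.3082  0.004 ] [array([372., 365.]), array([369., 169.])]
knob [0.53101859 0.21347443 0.08225009]
dot [0.44849743 0.29110038 0.004     ]
dot [0.38734702 0.32876402 0.004     ]
[ 0.44074447 -0.26741158  0.004     ]
```

Emit:
play_rows:
  translation:
    - [0,0,-0.01]
    - [0,0,-0.025]
    - [0,0,-0.035]
    - [0,0,-0.03]
    - [0.01,0.026,0]
    - [0.012,0.045,0]
    - [0.012,0.04,0]
    - [0,0,0]
    - [0,0,0.03]
    - [0,0,0.03]
    - [0,0,0.02]
    - [0,0,0.01]
    - [0,0,0.005]
    - [0,0,0]
    - [0,0,0]
  delta_rot:
    - [0,0,0]
    - [0,0,0]
    - [0,0,0]
    - [0,0,0]
    - [0,0,0]
    - [0,0,0]
    - [0,0,0]
    - [0,0,0]
    - [0,0,0]
    - [0,0,0]
    - [0,0,0]
    - [0,0,0]
    - [0,0,0]
    - [0,0,0]
    - [0,0,0]
  grip: [-1,-1,-1,-1,-1,-1,-1,-1,-1,-1,-1,-1,-1,-1,-1]

```text
clock: 8.57
tool_pos: [0.4479, 0.2898, 0.1004]
eef_rot: [0.131, 0.991, 0.0, 0.0]
contact_force: [-1.1, 1.0, -1.7]
opening: 0.499
finger_force: 20.0
```

Emit:
play_rows:
  translation:
    - [0,0,0.0015]
    - [0,0,0]
    - [0,0,0]
    - [0,0,0]
    - [0,0,0]
    - [0,0,-0.03]
    - [0,0,-0.045]
    - [0,0,-0.045]
    - [0,0,-0.045]
    - [0,0,-0.03]
    - [0,0,0]
  delta_rot:
    - [0,0,0]
    - [0,0,0]
    - [0,0,0]
    - [0,0,0]
    - [0,0,0]
    - [0,0,0]
    - [0,0,0]
    - [0,0,0]
    - [0,0,0]
    - [0,0,0]
    - [0,0,0]
  grip: [-1,-1,0.9,0.9,0.9,0.9,0.9,0.9,0.9,0.9,0.9]

```text
clock: 9.95
tool_pos: [0.4484, 0.2902, 0.2952]
eef_rot: [0.131, 0.991, 0.002, 0.002]
contact_force: [0.3, 1.0, -0.1]
opening: 0.953
finger_force: 0.0
```

Emit:
play_rows:
  translation:
    - [-0.006,-0.025,0]
    - [-0.01,-0.045,0]
    - [-0.01,-0.045,0]
    - [-0.01,-0.045,0]
    - [-0.01,-0.045,0]
    - [-0.008,-0.035,0]
    - [0,-0.011,0]
    - [0,0,0]
    - [0,0,0]
    - [0,0,0]
    - [0,0,0]
    - [0,0,0]
  delta_rot:
    - [0,0,0]
    - [0,0,0]
    - [0,0,0]
    - [0,0,0]
    - [0,0,0]
    - [0,0,0]
    - [0,0,0]
    - [0,0,8]
    - [0,0,9]
    - [0,0,8]
    - [0,0,0]
    - [0,0,0]
  grip: [0.45,0.45,0.45,0.45,0.45,0.45,0.45,0.45,0.45,0.45,0.45,0.45]

```text
clock: 11.45
tool_pos: [0.4344, 0.034, 0.2929]
eef_rot: [0.341, 0.94, 0.0, -0.0]
contact_force: [-0.9, 0.2, -0.8]
opening: 0.725
finger_force: 0.0
```

```bash
cat > look.py <<'E'
from h import *
import sys
def go(P0,pic=None):
    s=r.get_state(); k=r.get_calibration("wrist"); im=r.snapshot("wrist")
    if pic: cv2.imwrite(pic,im)
    print(np.round(s['tool_pos'],4),'yaw y',np.round(R.from_quat(s['eef_rot']).as_matrix()[:2,1],3))
    for n in P0:
        q=proj(k,[P0[n][:3]])[0]; print(n,'expect px',np.round(q))
        for d in r.silhouettes("wrist",n)[:2]:
            y,x=np.nonzero(d['pixels']); p0=np.array(P0[n],float)
            p,e=fit(n,[(k,d['pixels'])],p0); print(n,round(d['confidence'],2),x.min(),x.max(),y.min(),y.max(),np.round(p,4),round(e,2))
E
python3 - <<'E'
from look import *
go(dict(medium=[.436,.0334,0],buffer=[.4857,.1044,0]),"pics/w2.png")
E
```

```text
[0.4344 0.034  0.2929] yaw y [0.641 0.768]
medium expect px [319. 171.]
medium 0.9 299 342 152 203 [0.4345 0.0351 0.0067] 0.62
buffer expect px [396. 165.]
buffer 0.8 382 424 149 189 [0.4816 0.1035 0.0162] 0.81
```

View pics/w2.png

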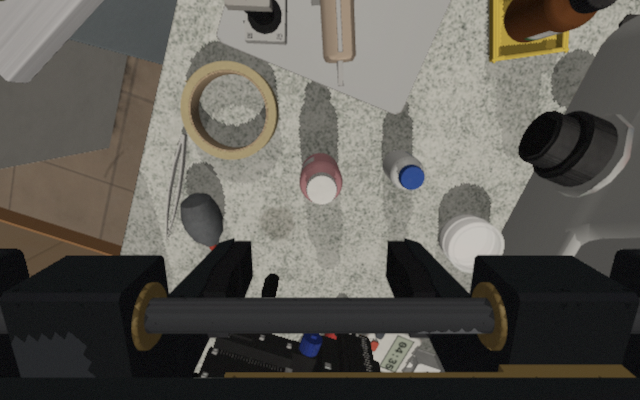

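The medium is at (321,180), the buffer at (405,172), and the oil stands upright in its pocket (540,18). A black manipulator knob shows at (270,285), so I check where it is before descending.

Run:
```python
from h import *
K={c:r.get_calibration(c) for c in("scene","wrist")}
for a,b in(((329,272),(272,278)),((329,281),(264,294)),((316,265),(270,285))):
    A=0;v=0
    for c,uv in(("scene",a),("wrist",b)):
        k=K[c];d=pix2z(k,uv,0)-k['eye'];d/=np.linalg.norm(d);M=np.eye(3)-np.outer(d,d);A=A+M;v=v+M@k['eye']
    p=np.linalg.solve(A,v);print(np.round(p,3),[np.round(proj(K[c],[p])[0]) for c in K])
```

```text
[ 0.488 -0.07   0.061] [array([327., 273.]), array([276., 282.])]
[ 0.488 -0.09   0.058] [array([330., 280.]), array([262., 291.])]
[ 0.468 -0.057  0.102] [array([318., 264.]), array([266., 281.])]
```

Emit:
play_rows:
  translation:
    - [0,0.001,0.02]
    - [0,0,0.045]
    - [0,0,0.045]
    - [0,0,0.04]
    - [0,0,0.025]
    - [0,0,0.015]
    - [0,0,0.008]
    - [0,0,0]
    - [0,0,0]
    - [0,0,0]
    - [0,0,0]
    - [0,0,0]
    - [0,0,0]
  delta_rot:
    - [0,0,0]
    - [0,0,0]
    - [0,0,0]
    - [0,0,0]
    - [0,0,0]
    - [0,0,0]
    - [0,0,0]
    - [0,0,0]
    - [0,0,0]
    - [0,0,0]
    - [0,0,0]
    - [0,0,0]
    - [0,0,0]
  grip: [0.45,0.45,0.45,0.45,0.45,0.45,0.45,0.45,-1,-1,-1,-1,-1]

```text
clock: 13.22
tool_pos: [0.4414, 0.0341, 0.1007]
eef_rot: [0.343, 0.939, -0.003, -0.005]
contact_force: [-1.5, -2.1, 5.9]
opening: 0.464
finger_force: 19.9
```

Run:
```python
from h import *
s=r.get_state(); print({k:np.round(s[k],3).tolist() for k in s}); print(R.from_quat(s['eef_rot']).as_matrix().round(3))
cv2.imwrite("pics/s2.png",cv2.resize(r.snapshot("scene")[150:330,180:420],(800,600)))
```

```text
{'clock': 13.225, 'q': [-0.174, 0.876, -0.011, 2.234, 0.186, 0.044, 0.504], 'qd': [0.001, 0.001, 0.001, 0.001, 0.001, -0.0, -0.002], 'joint_torque': [-0.831, -43.765, 0.312, -1.661, -0.039, -0.615, -0.013], 'tool_pos': [0.441, 0.034, 0.101], 'eef_rot': [0.343, 0.939, -0.003, -0.005], 'contact_force': [-1.512, -2.146, 5.904], 'moment': [-0.498, 0.349, -0.003], 'finger_force': 19.853, 'opening': 0.464}
[[-0.765  0.644 -0.012]
 [ 0.644  0.765 -0.002]
 [ 0.008 -0.009 -1.   ]]
```

View pics/s2.png

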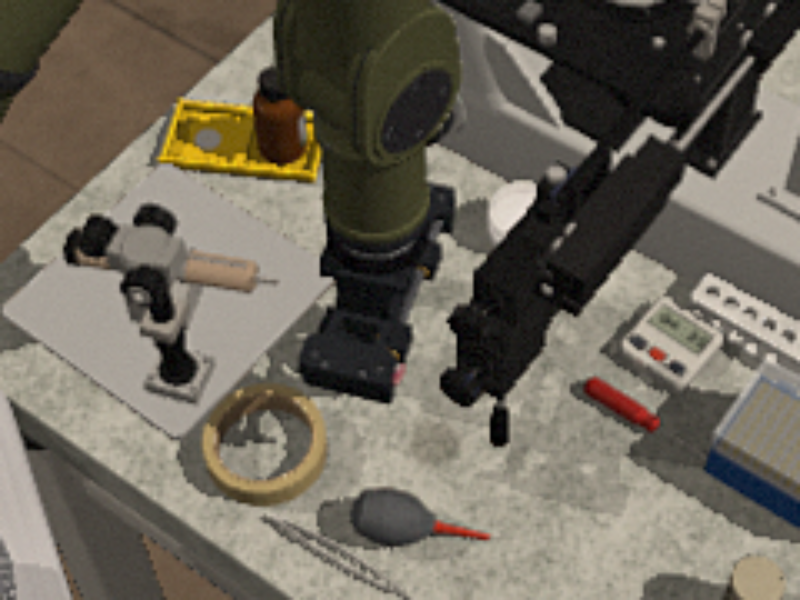

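Emit:
play_rows:
  translation:
    - [0,0,-0.01]
    - [0,0,-0.02]
    - [0,0,-0.03]
    - [0,0,-0.03]
    - [0,0,-0.03]
    - [0,0,-0.02]
    - [0,0,0]
    - [0,0,0]
  delta_rot:
    - [0,0,0]
    - [0,0,0]
    - [0,0,0]
    - [0,0,0]
    - [0,0,0]
    - [0,0,0]
    - [0,0,0]
    - [0,0,0]
  grip: [-1,-1,-1,-1,-1,-1,-1,-1]

```text
clock: 14.28
tool_pos: [0.4432, 0.0348, 0.24]
eef_rot: [0.342, 0.94, -0.002, -0.005]
contact_force: [0.6, -0.6, -0.6]
opening: 0.459
finger_force: 19.8
```

Run:
```python
from h import *
s=r.get_state(); print({k:np.round(s[k],3).tolist() for k in s}); print(R.from_quat(s['eef_rot']).as_matrix().round(3))
```

```text
{'clock': 14.275, 'q': [-0.106, 0.579, -0.115, 2.15, 0.147, 0.431, 0.534], 'qd': [-0.002, 0.016, 0.004, 0.004, -0.001, 0.003, 0.001], 'joint_torque': [0.065, -41.366, -0.039, -8.207, -0.027, 0.085, 0.0], 'tool_pos': [0.443, 0.035, 0.24], 'eef_rot': [0.342, 0.94, -0.002, -0.005], 'contact_force': [0.555, -0.557, -0.593], 'moment': [-0.081, -0.028, -0.035], 'finger_force': 19.816, 'opening': 0.459}
[[-0.766  0.643 -0.012]
 [ 0.643  0.766 -0.001]
 [ 0.009 -0.008 -1.   ]]
```

Emit:
play_rows:
  translation:
    - [0.012,-0.01,-0.01]
    - [0.025,-0.02,-0.01]
    - [0.02,-0.018,0]
    - [0,0,0]
    - [0,0,0]
    - [0,0,0]
    - [0,0,0]
    - [0,0,0]
    - [0,-0.025,0]
    - [0,-0.04,0]
    - [0,-0.045,0]
    - [0,-0.045,0]
    - [0,-0.045,0]
    - [0,-0.03,0]
    - [0,0,0]
  delta_rot:
    - [0,0,0]
    - [0,0,0]
    - [0,0,0]
    - [0,0,-10]
    - [0,0,-10]
    - [0,0,-10]
    - [0,0,-10]
    - [0,0,0]
    - [0,0,0]
    - [0,0,0]
    - [0,0,0]
    - [0,0,0]
    - [0,0,0]
    - [0,0,0]
    - [0,0,0]
  grip: [-1,-1,-1,-1,-1,-1,-1,-1,-1,-1,-1,-1,-1,-1,-1]

```text
clock: 16.15
tool_pos: [0.3679, -0.1972, 0.2611]
eef_rot: [0.005, 1.0, -0.001, -0.006]
contact_force: [0.0, 1.0, -1.2]
opening: 0.465
finger_force: 19.8
```

Run:
```python
from look import *
go(dict(tray_blue=[.4655,-.287,.002,.9426],can=[.598,-.27,0],medium=[.37,-.2,.15]),"pics/w3.png")
s=r.get_state(); print(s['q'].round(3),R.from_quat(s['eef_rot']).as_matrix().round(3))
```

```text
[ 0.3679 -0.1972  0.2611] yaw y [0.009 1.   ]
tray_blue expect px [240. 265.]
tray_blue 0.69 208 278 199 282 [ 0.523  -0.3399 -0.2222  0.9345] 4.48
tray_blue 0.4 574 608 266 297 [ 1.0517  1.0253 -1.0358  1.1316] 3.39
can expect px [262. 364.]
medium expect px [316. 229.]
medium 0.83 269 370 190 342 [ 0.3675 -0.1991  0.1402] 7.53
[ 0.636  0.53  -0.399  2.196  0.429  0.501  1.475] [[-1.    -0.    -0.012]
 [-0.     1.    -0.   ]
 [ 0.012 -0.    -1.   ]]
```

View pics/w3.png

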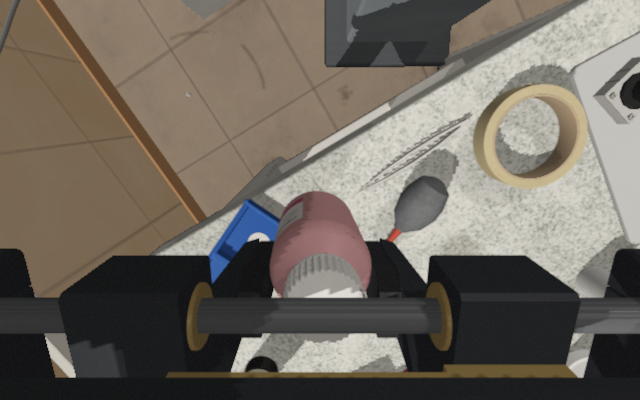

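The medium hangs upright in the grip at (320,240), the blue tray shows at (240,245), and the blower at (422,205) is untouched.

Emit:
play_rows:
  translation:
    - [0,-0.025,0]
    - [0,-0.045,0]
    - [0,-0.043,0]
    - [-0.025,0,0]
    - [-0.04,0,0]
    - [-0.04,0,0]
    - [-0.025,0,0]
    - [0,0,0]
    - [0,0,0]
    - [0,0,0]
    - [0,0,0]
    - [0,0,0.03]
    - [0,0,0.04]
    - [0,0,0.03]
    - [0,0,0.02]
    - [0,0,0]
    - [0,0,0]
  delta_rot:
    - [0,0,0]
    - [0,0,0]
    - [0,0,0]
    - [0,0,0]
    - [0,0,0]
    - [0,0,0]
    - [0,0,0]
    - [0,0,9]
    - [0,0,9]
    - [0,0,9]
    - [0,0,9]
    - [0,0,0]
    - [0,0,0]
    - [0,0,0]
    - [0,0,0]
    - [0,0,0]
    - [0,0,0]
  grip: [-1,-1,-1,-1,-1,-1,-1,-1,-1,-1,-1,-1,-1,-1,-1,-1,-1]

```text
clock: 18.48
tool_pos: [0.4981, -0.3079, 0.1408]
eef_rot: [0.309, 0.951, -0.002, -0.005]
contact_force: [0.4, 0.1, -0.6]
opening: 0.464
finger_force: 19.8
```

Run:
```python
from look import *
go(dict(tray_blue=[.4655,-.287,.002,.9426],medium=[.495,-.308,.04]),"pics/w4.png")
s=r.get_state(); print(s['q'].round(3),R.from_quat(s['eef_rot']).as_matrix().round(3))
V=[]
for c in("scene","side"):
    r.snapshot(c); k=r.get_calibration(c)
    for n,p0 in(("medium",[.495,-.308,.04]),("can",[.598,-.27,0])):
        for d in r.silhouettes(c,n)[:2]:
            y,x=np.nonzero(d['pixels']); print(c,n,round(d['confidence'],2),x.min(),x.max(),y.min(),y.max(),'exp',proj(k,[p0]).round(),pix2z(k,(x.mean(),y.mean()),p0[2]+.04 if n=='medium' else .035).round(3))
```

```text
[ 0.4981 -0.3079  0.1408] yaw y [0.588 0.809]
tray_blue expect px [317. 155.]
tray_blue 0.68 253 384 30 240 [ 0.4601 -0.2825 -0.0134  0.9422] 3.73
medium expect px [317. 226.]
medium 0.69 269 370 190 342 [ 0.4974 -0.3099  0.0186] 7.78
[ 0.58   0.871 -0.187  1.798  0.308  0.509  1.129] [[-0.809  0.588 -0.01 ]
 [ 0.588  0.809 -0.002]
 [ 0.007 -0.007 -1.   ]]
scene medium 0.55 401 415 317 341 exp [[374. 359.]] [ 0.592 -0.293  0.08 ]
scene can 0.47 401 415 318 341 exp [[401. 334.]] [ 0.607 -0.28   0.035]
side medium 0.69 367 379 148 167 exp [[370. 164.]] [ 0.488 -0.308  0.08 ]
```

View pics/w4.png

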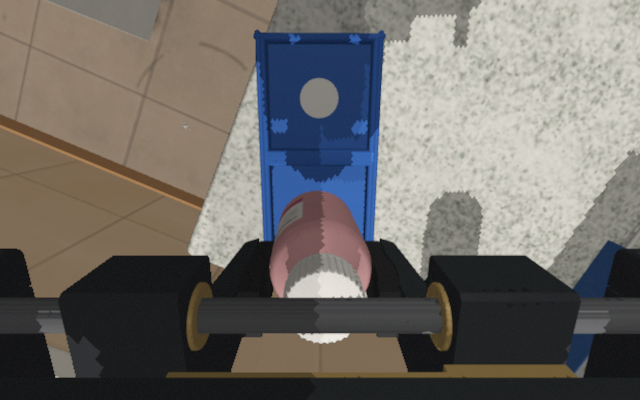

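The tray is square to the gripper, with the free dot at (319,98) and the bottle centred at x=320.

Run:
```python
from h import *
k=r.get_calibration("wrist"); print(proj(k,[[.4364,-.2658,.004],[.4946,-.3082,.004]]),pix2z(k,(319,98),.004))
```

```text
[[318.74914726  97.982347  ]
 [318.64094319 208.54432801]] [ 0.43650066 -0.26567948  0.004     ]
```

Emit:
play_rows:
  translation:
    - [0,-0.001,0.012]
    - [0,0,0.012]
    - [0,0,0.007]
    - [0,0,0.003]
    - [0,0,0]
    - [0,0,0.001]
    - [0,0,0]
  delta_rot:
    - [0,0,0]
    - [0,0,0]
    - [0,0,0]
    - [0,0,0]
    - [0,0,0]
    - [0,0,0]
    - [0,0,0]
  grip: [-1,-1,-1,-1,-1,-1,-1]

```text
clock: 19.8
tool_pos: [0.4966, -0.3095, 0.1053]
eef_rot: [0.309, 0.951, -0.002, -0.005]
contact_force: [-0.2, 1.8, -1.3]
opening: 0.461
finger_force: 19.8
```

Emit:
play_rows:
  translation:
    - [0,0,0.001]
    - [0,0,0]
    - [0,0,0.001]
    - [0,0,0]
  delta_rot:
    - [0,0,0]
    - [0,0,0]
    - [0,0,0]
    - [0,0,0]
  grip: [-1,-1,-1,-1]

```text
clock: 20.3
tool_pos: [0.497, -0.3102, 0.1044]
eef_rot: [0.31, 0.951, -0.003, -0.004]
contact_force: [-1.3, 0.0, 10.0]
opening: 0.463
finger_force: 19.8
```

Emit:
play_rows:
  translation:
    - [0,0,-0.0005]
    - [0,0,0]
    - [0,0,0]
    - [0,0,-0.02]
    - [0,0,-0.04]
    - [0,0,-0.045]
    - [0,0,-0.045]
    - [0,0,-0.04]
    - [0,0,0]
    - [0,0,0]
  delta_rot:
    - [0,0,0]
    - [0,0,0]
    - [0,0,0]
    - [0,0,0]
    - [0,0,0]
    - [0,0,0]
    - [0,0,0]
    - [0,0,0]
    - [0,0,0]
    - [0,0,0]
  grip: [0.45,0.45,0.45,0.45,0.45,0.45,0.45,0.45,0.45,0.45]

```text
clock: 21.55
tool_pos: [0.498, -0.3091, 0.2928]
eef_rot: [0.309, 0.951, -0.002, -0.006]
contact_force: [-0.5, 0.4, 0.1]
opening: 0.725
finger_force: 0.0
```

Run:
```python
from look import *
go(dict(medium=[.4946,-.308,.004],can=[.598,-.272,0]),"pics/w5.png")
r.snapshot("scene"); k=r.get_calibration("scene")
for d in r.silhouettes("scene","can")[:3]:
    y,x=np.nonzero(d['pixels']); print(round(d['confidence'],2),x.min(),x.max(),y.min(),y.max()); 
    if x.min()>380: print(fit("can",[(k,d['pixels'])],[.598,-.272,0]))
```

```text
[ 0.498  -0.3091  0.2928] yaw y [0.588 0.808]
medium expect px [320. 170.]
medium 0.81 296 339 150 200 [ 0.4921 -0.3089  0.0061] 0.34
can expect px [396. 222.]
can 0.96 383 431 210 251 [ 0.6145 -0.2696 -0.0289] 3.39
0.52 403 415 317 338
(array([ 0.70480743, -0.19224814, -0.25989898]), np.float64(1.4051497158649953))
```

View pics/w5.png

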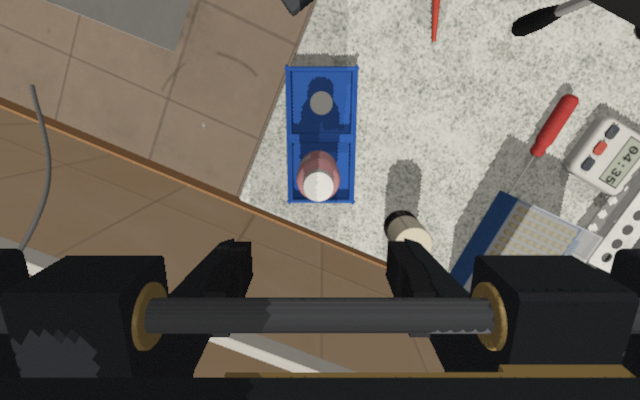

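The medium stands in the far blue pocket (320,177). The can is at (410,232), part hidden by a finger, with the tip box's wall running from (515,190) to (450,280).

Run:
```python
from h import *
k=r.get_calibration("scene");w=r.get_calibration("wrist")
P=[[x,y,z] for z in(.09,.2,.3) for x,y in((.578,-.178),(.542,-.19),(.614,-.165))]
im=cv2.imread("pics/scene0.png"); 
for p,q in zip(P,proj(k,P)): cv2.circle(im,tuple(int(v) for v in q),1,{.09:(0,255,0),.2:(255,0,255),.3:(0,255,255)}[p[2]],-1)
cv2.imwrite("pics/c1.png",cv2.resize(im[200:360,290:490],(750,600),interpolation=2))
```

```text
(no output)
```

View pics/c1.png

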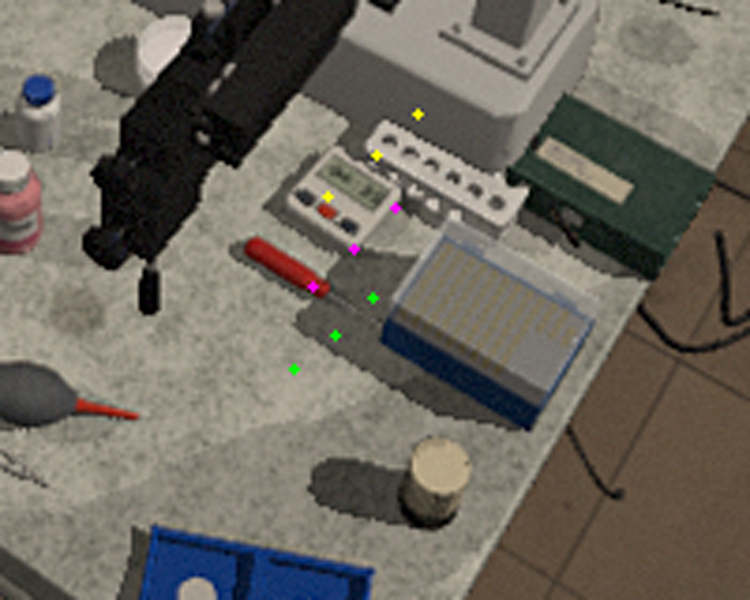

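Those points lie clear of the manipulator in the crop, and the can stands at about (435,480) beside the box.

Emit:
play_rows:
  translation:
    - [-0.012,0.019,0]
    - [-0.025,0.038,0]
    - [-0.025,0.039,0]
    - [0,0,0]
    - [0,0,0]
    - [0,0,0]
    - [0,0,0]
    - [0,0,0]
    - [0,0,0]
    - [0,0,0]
    - [0,0,0]
  delta_rot:
    - [0,0,0]
    - [0,0,0]
    - [0,0,0]
    - [0,0,-9]
    - [0,0,-9]
    - [0,0,-9]
    - [0,0,-9]
    - [0,0,-9]
    - [0,0,-9]
    - [0,0,0]
    - [0,0,0]
  grip: [0.45,0.45,0.45,0.45,0.45,0.45,0.45,0.45,0.45,0.45,0.45]

```text
clock: 23.18
tool_pos: [0.6051, -0.2682, 0.2919]
eef_rot: [-0.155, 0.988, 0.001, -0.006]
contact_force: [0.5, 0.1, 1.1]
opening: 0.724
finger_force: 0.0
```

Run:
```python
from look import *
go(dict(can=[.605,-.268,0]),"pics/w6.png")
s=r.get_state(); print(s['q'].round(3),R.from_quat(s['eef_rot']).as_matrix().round(3))
```

```text
[ 0.6051 -0.2682  0.2919] yaw y [-0.306  0.952]
can expect px [319. 173.]
can 0.85 295 336 154 201 [ 0.6037 -0.272  -0.0007] 0.3
[ 0.604  0.792 -0.512  1.435  0.422  1.036  1.881] [[-0.952 -0.307 -0.012]
 [-0.307  0.952 -0.001]
 [ 0.011  0.003 -1.   ]]
```

View pics/w6.png

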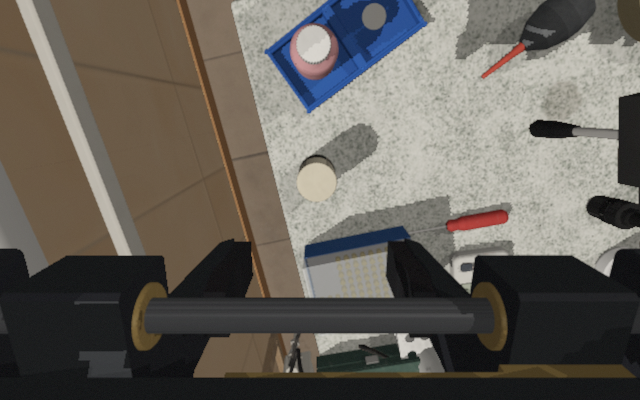

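The can is at (317,180), clear of the box, with its underside measured at z = -1 mm.

Emit:
play_rows:
  translation:
    - [0.0025,-0.003,0]
    - [0,0,0.025]
    - [0,0,0.045]
    - [0,0,0.045]
    - [0,0,0.045]
    - [0,0,0.025]
    - [0,0,0.015]
    - [0,0,0.005]
    - [0,0,0]
    - [0,0,0]
    - [0,0,0]
    - [0,0,0]
    - [0,0,0]
    - [0,0,0]
  delta_rot:
    - [0.15,-0.67,0]
    - [0,0,0]
    - [0,0,0]
    - [0,0,0]
    - [0,0,0]
    - [0,0,0]
    - [0,0,0]
    - [0,0,0]
    - [0,0,0]
    - [0,0,0]
    - [0,0,0]
    - [0,0,0]
    - [0,0,0]
    - [0,0,0]
  grip: [0.45,0.45,0.45,0.45,0.45,0.45,0.45,0.45,0.45,-1,-1,-1,-1,-1]

```text
clock: 25.02
tool_pos: [0.6041, -0.2716, 0.0879]
eef_rot: [-0.156, 0.988, 0.0, 0.001]
contact_force: [-0.8, 2.1, 6.0]
opening: 0.439
finger_force: 20.0
```

Emit:
play_rows:
  translation:
    - [0,0,-0.015]
    - [0,0,-0.035]
    - [0,0,-0.045]
    - [0,0,-0.045]
    - [0,0,-0.035]
    - [0.018,0.004,0]
    - [0.035,0.008,0]
    - [0.042,0.01,0]
    - [0.042,0.01,0]
    - [0.042,0.01,0]
    - [0.035,0.008,0]
    - [0.014,0.004,0]
    - [0,0,0]
    - [0,0,0]
    - [0,0,0]
  delta_rot:
    - [0,0,0]
    - [0,0,0]
    - [0,0,0]
    - [0,0,0]
    - [0,0,0]
    - [0,0,0]
    - [0,0,0]
    - [0,0,0]
    - [0,0,0]
    - [0,0,0]
    - [0,0,0]
    - [0,0,0]
    - [0,0,9]
    - [0,0,9]
    - [0,0,0]
  grip: [-1,-1,-1,-1,-1,-1,-1,-1,-1,-1,-1,-1,-1,-1,-1]

```text
clock: 26.9
tool_pos: [0.3715, -0.2905, 0.2626]
eef_rot: [-0.001, 1.0, -0.0, 0.001]
contact_force: [0.3, -0.7, -0.6]
opening: 0.437
finger_force: 20.0
```

Emit:
play_rows:
  translation:
    - [0.005,0.02,-0.01]
    - [0,0.04,-0.01]
    - [0,0.045,0]
    - [0,0.045,0]
    - [0,0.045,0]
    - [0,0.045,0]
    - [0,0.045,0]
    - [0,0.045,0]
    - [-0.005,0.045,0]
    - [-0.005,0.045,0]
    - [-0.005,0.045,0]
    - [-0.005,0.045,0]
    - [0,0.045,0]
    - [0,0.035,0]
    - [0,0.02,0]
    - [0,0,0]
    - [0,0,0]
  delta_rot:
    - [0,0,0]
    - [0,0,0]
    - [0,0,0]
    - [0,0,0]
    - [0,0,0]
    - [0,0,0]
    - [0,0,0]
    - [0,0,0]
    - [0,0,0]
    - [0,0,0]
    - [0,0,0]
    - [0,0,0]
    - [0,0,0]
    - [0,0,0]
    - [0,0,0]
    - [0,0,0]
    - [0,0,0]
  grip: [-1,-1,-1,-1,-1,-1,-1,-1,-1,-1,-1,-1,-1,-1,-1,-1,-1]

```text
clock: 29.02
tool_pos: [0.3857, 0.3174, 0.2823]
eef_rot: [0.001, 1.0, -0.001, 0.0]
contact_force: [-0.3, -0.0, -1.7]
opening: 0.44
finger_force: 20.0
```

Run:
```python
from look import *
go(dict(oil=[.448,.2895,.004],tray_yellow=[.4178,.3084,.002,1.0142],can=[.387,.31,.19]))
s=r.get_state(); print(s['q'].round(3),R.from_quat(s['eef_rot']).as_matrix().round(3))
```

```text
[0.3857 0.3174 0.2823] yaw y [0.002 1.   ]
oil expect px [296. 226.]
oil 0.68 270 298 208 244 [ 0.5244  0.2527 -0.2487] 3.47
tray_yellow expect px [312. 200.]
tray_yellow 0.88 251 376 128 240 [ 0.4148  0.3077 -0.0138  0.9217] 8.55
can expect px [307. 237.]
can 0.85 267 370 203 343 [0.3905 0.316  0.1747] 8.18
[-0.569  0.571 -0.333  1.954  0.292  0.663  0.483] [[-1.     0.003  0.001]
 [ 0.003  1.    -0.001]
 [-0.001 -0.001 -1.   ]]
```

Emit:
play_rows:
  translation:
    - [-0.001,0.0105,0]
    - [0,0,0]
    - [0,0,0]
    - [0,0,0]
    - [0,0,0.025]
    - [0,0,0.045]
    - [0,0,0.045]
    - [0,0,0.035]
    - [0,0,0.02]
    - [0,0,0.012]
    - [0,0,0.006]
    - [0,0,0]
    - [0,0,0]
  delta_rot:
    - [0,0,0]
    - [0,0,10.6]
    - [0,0,10.6]
    - [0,0,10.6]
    - [0,0,0]
    - [0,0,0]
    - [0,0,0]
    - [0,0,0]
    - [0,0,0]
    - [0,0,0]
    - [0,0,0]
    - [0,0,0]
    - [0,0,0]
  grip: [-1,-1,-1,-1,-1,-1,-1,-1,-1,-1,-1,-1,-1]

```text
clock: 30.85
tool_pos: [0.3873, 0.3302, 0.0951]
eef_rot: [0.274, 0.962, 0.001, 0.001]
contact_force: [-0.8, 0.5, -0.7]
opening: 0.437
finger_force: 20.0
```

Emit:
play_rows:
  translation:
    - [-0.001,-0.0015,0.001]
    - [0,0,0.001]
    - [0,0,0.001]
    - [0,0,0]
  delta_rot:
    - [0,0,0]
    - [0,0,0]
    - [0,0,0]
    - [0,0,0]
  grip: [-1,-1,-1,-1]

```text
clock: 31.35
tool_pos: [0.387, 0.3281, 0.0919]
eef_rot: [0.274, 0.962, 0.0, 0.0]
contact_force: [-0.2, -0.4, 4.3]
opening: 0.439
finger_force: 20.0
```

Emit:
play_rows:
  translation:
    - [0,0,-0.0005]
    - [0,0,0]
    - [0,0,0]
    - [0,0,-0.02]
    - [0,0,-0.04]
    - [0,0,-0.045]
    - [0,0,-0.045]
    - [0,0,-0.04]
    - [0,0,0]
    - [0,0,0]
    - [0,0,0]
    - [0,0,0]
    - [-0.006,-0.019,0]
    - [-0.013,-0.043,0]
    - [-0.013,-0.043,0]
    - [-0.013,-0.043,0]
    - [-0.013,-0.043,0]
    - [-0.0125,-0.043,0]
    - [0,0,0]
    - [0,0,0]
  delta_rot:
    - [0,0,0]
    - [0,0,0]
    - [0,0,0]
    - [0,0,0]
    - [0,0,0]
    - [0,0,0]
    - [0,0,0]
    - [0,0,0]
    - [0,0,-9.75]
    - [0,0,-9.75]
    - [0,0,-9.75]
    - [0,0,-9.75]
    - [0,0,0]
    - [0,0,0]
    - [0,0,0]
    - [0,0,0]
    - [0,0,0]
    - [0,0,0]
    - [0,0,0]
    - [0,0,0]
  grip: [0.45,0.45,0.45,0.45,0.45,0.45,0.45,0.45,0.45,0.45,0.45,0.45,0.45,0.45,0.45,0.45,0.45,0.45,0.45,0.45]

```text
clock: 33.85
tool_pos: [0.4855, 0.1052, 0.2818]
eef_rot: [-0.063, 0.998, 0.001, 0.0]
contact_force: [-0.5, 0.6, -0.7]
opening: 0.725
finger_force: 0.0
```

Run:
```python
from look import *
go(dict(buffer=[.4857,.1044,0],oil=[.448,.2895,.004],can=[.387,.328,.004]),"pics/w7.png")
s=r.get_state(); print(s['q'].round(3),R.from_quat(s['eef_rot']).as_matrix().round(3))
```

```text
[0.4855 0.1052 0.2818] yaw y [-0.125  0.992]
buffer expect px [319. 171.]
buffer 0.8 301 335 157 198 [0.4847 0.104  0.0049] 0.66
oil expect px [494. 159.]
oil 0.73 474 570 138 194 [0.4484 0.2909 0.0031] 0.63
can expect px [546. 105.]
can 0.81 526 613 81 128 [ 0.3863  0.3318 -0.0034] 0.24
[-0.038  0.578 -0.423  1.962  0.366  0.676  1.009] [[-0.992 -0.127  0.001]
 [-0.127  0.992  0.001]
 [-0.001  0.001 -1.   ]]
```

View pics/w7.png

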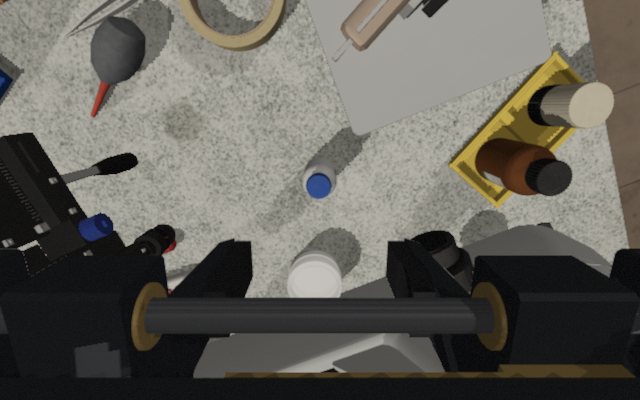

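The buffer is at (319,180). The can (575,105) and oil (525,168) both stand in the yellow pockets. The jar (315,275) and knob (435,250) are clear of the gripper's body.

Emit:
play_rows:
  translation:
    - [0,-0.001,0]
    - [0,0,0.025]
    - [0,0,0.045]
    - [0,0,0.045]
    - [0,0,0.04]
    - [0,0,0.025]
    - [0,0,0.015]
    - [0,0,0.005]
    - [0,0,0]
    - [0,0,0]
    - [0,0,0]
    - [0,0,0]
    - [0,0,0]
    - [0,0,0]
    - [0,0,0]
  delta_rot:
    - [0,0,0]
    - [0,0,0]
    - [0,0,0]
    - [0,0,0]
    - [0,0,0]
    - [0,0,0]
    - [0,0,0]
    - [0,0,0]
    - [0,0,0]
    - [0,0,0]
    - [0,0,0]
    - [0,0,0]
    - [0,0,0]
    - [0,0,0]
    - [0,0,0]
  grip: [0.45,0.45,0.45,0.45,0.45,0.45,0.45,0.45,0.45,-1,-1,-1,-1,-1,-1]

```text
clock: 35.92
tool_pos: [0.4863, 0.1039, 0.0822]
eef_rot: [-0.062, 0.998, 0.0, 0.001]
contact_force: [-0.5, 0.6, 6.1]
opening: 0.373
finger_force: 20.0
```

Emit:
play_rows:
  translation:
    - [0,0,-0.015]
    - [0,0,-0.035]
    - [0,0,-0.045]
    - [0,0,-0.045]
    - [0,0,-0.038]
    - [0.025,0.003,0]
    - [0.04,0.005,0]
    - [0.04,0.005,0]
    - [0.016,0.002,0]
    - [0,0,0]
    - [0,-0.025,0]
    - [0,-0.045,0]
    - [0,-0.045,0]
    - [0,-0.045,0]
    - [0,-0.045,0]
    - [0,-0.045,0]
    - [0,-0.045,0]
    - [0,-0.045,0]
    - [0,-0.03,0]
    - [0,0,0]
  delta_rot:
    - [0,0,0]
    - [0,0,0]
    - [0,0,0]
    - [0,0,0]
    - [0,0,0]
    - [0,0,0]
    - [0,0,0]
    - [0,0,0]
    - [0,0,0]
    - [0,0,7.1]
    - [0,0,0]
    - [0,0,0]
    - [0,0,0]
    - [0,0,0]
    - [0,0,0]
    - [0,0,0]
    - [0,0,0]
    - [0,0,0]
    - [0,0,0]
    - [0,0,0]
  grip: [-1,-1,-1,-1,-1,-1,-1,-1,-1,-1,-1,-1,-1,-1,-1,-1,-1,-1,-1,-1]

```text
clock: 38.42
tool_pos: [0.3635, -0.2689, 0.2592]
eef_rot: [0.002, 1.0, -0.0, -0.0]
contact_force: [0.5, 0.4, 0.2]
opening: 0.369
finger_force: 20.0
```

Emit:
play_rows:
  translation:
    - [-0.02,0.003,0]
    - [-0.033,0,0]
    - [-0.02,0,0]
    - [0,0,0]
    - [0,0,0]
    - [0,0,0]
    - [0,0,0]
    - [0,0,0.025]
    - [0,0,0.045]
    - [0,0,0.04]
    - [0,0,0.03]
    - [0,0,0.018]
    - [0,0,0.012]
    - [0,0,0]
    - [0,0,0]
  delta_rot:
    - [0,0,0]
    - [0,0,0]
    - [0,0,0]
    - [0,0,9]
    - [0,0,9]
    - [0,0,9]
    - [0,0,9]
    - [0,0,0]
    - [0,0,0]
    - [0,0,0]
    - [0,0,0]
    - [0,0,0]
    - [0,0,0]
    - [0,0,0]
    - [0,0,0]
  grip: [-1,-1,-1,-1,-1,-1,-1,-1,-1,-1,-1,-1,-1,-1,-1]

```text
clock: 40.3
tool_pos: [0.4378, -0.2633, 0.0903]
eef_rot: [0.309, 0.951, 0.0, 0.001]
contact_force: [0.7, -0.3, -0.3]
opening: 0.377
finger_force: 20.0
```

Emit:
play_rows:
  translation:
    - [-0.0005,-0.0025,0.0015]
    - [0,0,0.001]
    - [0,0,0.001]
    - [0,0,0.0005]
    - [0,0,0]
  delta_rot:
    - [0,0,0]
    - [0,0,0]
    - [0,0,0]
    - [0,0,0]
    - [0,0,0]
  grip: [-1,-1,-1,-1,-1]

```text
clock: 40.92
tool_pos: [0.4365, -0.2659, 0.0862]
eef_rot: [0.309, 0.951, 0.0, 0.0]
contact_force: [-1.0, 0.7, 4.8]
opening: 0.371
finger_force: 20.0
```

Emit:
play_rows:
  translation:
    - [0,0,-0.0005]
    - [0,0,0]
    - [0,0,0]
    - [0,0,-0.02]
    - [0,0,-0.04]
    - [0,0,-0.045]
    - [0,0,-0.045]
    - [0,0,-0.04]
    - [0,0,0]
    - [0,0,0]
  delta_rot:
    - [0,0,0]
    - [0,0,0]
    - [0,0,0]
    - [0,0,0]
    - [0,0,0]
    - [0,0,0]
    - [0,0,0]
    - [0,0,0]
    - [0,0,0]
    - [0,0,0]
  grip: [0.45,0.45,0.45,0.45,0.45,0.45,0.45,0.45,0.45,0.45]

```text
clock: 42.18
tool_pos: [0.4357, -0.2657, 0.2755]
eef_rot: [0.309, 0.951, 0.0, -0.0]
contact_force: [-0.4, 0.8, -0.3]
opening: 0.722
finger_force: 0.0
```

Run:
```python
from look import *
go(dict(buffer=[.4364,-.2658,.004],medium=[.493,-.309,.004]),"pics/w8.png")
cv2.imwrite("pics/e1.png",r.snapshot("scene")); print(r.look_for("scene","blower")[:1])
```

```text
[ 0.4357 -0.2657  0.2755] yaw y [0.587 0.809]
buffer expect px [319. 174.]
buffer 0.6 301 336 158 201 [ 0.4342 -0.265   0.0144] 0.56
medium expect px [318. 236.]
medium 0.76 295 338 219 286 [ 0.491  -0.3083  0.0101] 0.66
[{'point': [0.3911, -0.1059, 0.0369], 'confidence': 0.94}]
```

View pics/w8.png

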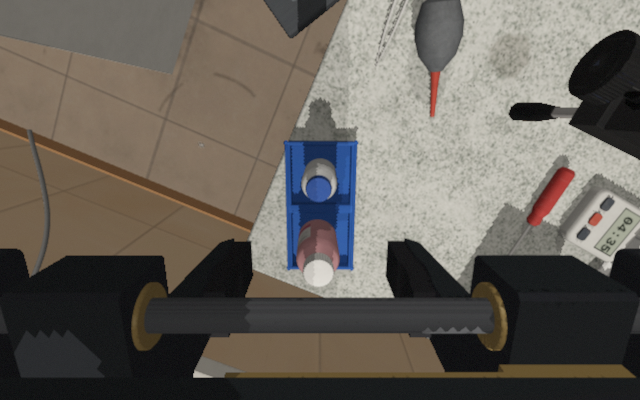

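View pics/e1.png

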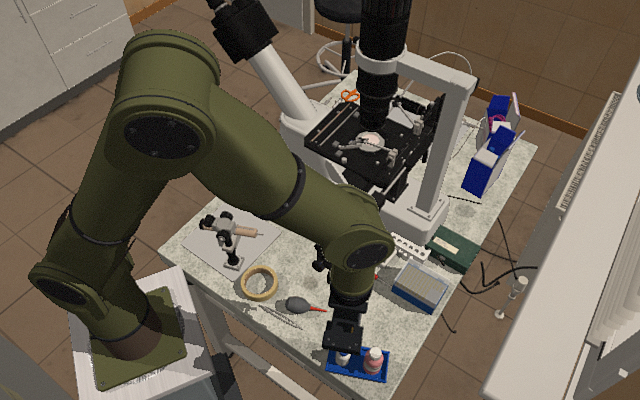

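The wrist view shows the buffer (319,180) and medium (318,250) upright in the blue pockets. The scene view shows the blower at (300,305), where it was. The robot touches nothing.

```bash
python3 -c "
from plant import r
print(r.finish_job())"
```

```text
the job is handed in; nothing more can be done
None
```

Both kits are made up and handed in at about 42 s of the 128 s: oil and can stand in the yellow tray, medium and buffer in the blue tray, all upright, and the dust blower was left where it lay.

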